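Feed a spoiled carving through the flap of the offcut chute

TASK

Without picking it up, push the spoiled wooden tile along the feed deck with the fingers, through the hanging flap of the offcut chute, until it has slid all the way down inside. Then draw the fingers back out so that the flap swings shut behind it. Only ever slide the tile, never lift it, and leave the glue bottle, the cup and the gouge beside the chute where they are.

Things in the scene. Friction and masses are not known exactly. Their poses are not given: they have to be found in the camera images.
- sill (a point): Point on the fixed plywood offcut chute: on the feed deck's top face (120 mm above the bench), middle of the doorway, at its flap. x points along the feed direction into the chute, y left, z up. The doorway (x -8 to 0 mm) is 120 mm wide (y -60 to 60) and 55 mm high, with a plywood cheek 40 mm wide at either side; the tops of cheeks, lintel and wire guard are 60 mm above the deck.
- deck_front (a point): Middle of the outer edge of the feed deck, at x = -260 mm in the sill's frame; axes as the sill. The deck is flat, level, has no rims, is 200 mm wide (y -100 to 100) and runs from here through the doorway to 35 mm behind the sill. Only the tile lies on it.
- slide_top (a point): Inner end of the deck, 35 mm behind the sill; axes as the sill. The last 35 mm of deck and the slide that falls 26 degrees from here are smooth steel, in a channel 120 mm wide under a guard of steel wires, to a back wall 240 mm behind the sill. The tile tips and runs down by itself once its middle is well past this point (its tail then about level with the sill).
- flap (a joint): Thin aluminium flap (114 mm wide, 51 mm high, 25 g) that hangs from a pin across the top of the doorway, 52.5 mm above the deck and 3 mm behind the sill point. 0 rad: hanging shut. Grows to 1.5 rad as its lower edge is pushed inward (+x of the sill). It opens inward only, with well under 1 N, and falls shut by its own weight.
- tile_mid (a point): Centre of the spoiled tile, a loose flat hardwood block 110 mm long (its x), 70 mm wide (its y), 24 mm thick (z), about 0.15 kg, with a carved rosette on top; it lies flat on the feed deck in front of the doorway, up to 45 mm off the middle to either side and turned by up to 25 degrees against the feed direction.
- flap_edge (a point): Middle of the flap's lower edge, which hangs about 0.5 mm above the deck when shut.
- glue: Bystander: upright white glue bottle, 48 mm across, 110 mm tall, loose on the bench; origin at the centre of its foot.
- cup: Bystander: white cup, 72 mm across, 55 mm tall, loose on the bench; origin at the centre of its foot.
- gouge: Bystander: carving gouge lying on the bench, 210 mm long, dark handle 30 mm thick; origin on the bench under the butt of its handle, its x runs along it to the blade.
Not all that is in view belongs to the job. Of the things that look like the part that bears tile_mid, the smallest one is meant.

How it is judged:
On the way, in this order (a step that is already met when the one before it is completed fails the run):
1. the tile, flat on the deck, has pushed the flap open and its nose is in the doorway (value of joint flap above 0.5 rad and x of tile_mid in the frame of sill between -0.07 and 0.06 m), for 0.05 s.
2. the whole tile is past the doorway, down on the slide (x of tile_mid in the frame of sill above 0.12 m and z of tile_mid in the frame of sill below -0.02 m), for 0.2 s.
At the end, for the whole second after the job is handed in: The tile lies still inside the chute, its centre 120 to 240 mm past the sill and more than 20 mm below deck level, the flap hangs shut (within 0.08 rad), and glue bottle, cup and gouge are within 20 mm of where they stood (all of step 2 and x of tile_mid in the frame of sill below 0.24 m and y of tile_mid in the frame of sill between -0.06 and 0.06 m and linear speed of tile below 0.02 m/s and value of joint flap below 0.08 rad and distance of each of glue, cup, gouge from where it was at the start of the episode below 0.02 m); the robot touches nothing.
It fails at once if the tile is lifted (centre more than 12 mm above its height when flat on the deck) (z of tile_mid in the frame of sill above 0.024 m).
It fails at once if the tile falls off the deck outside the chute (z of tile_mid in the frame of sill below -0.02 m and (x of tile_mid in the frame of sill below 0 m or y of tile_mid in the frame of sill above 0.07 m or y of tile_mid in the frame of sill below -0.07 m)).
It fails at once if a bystander is knocked or moved by more than 20 mm (distance of any of glue, cup, gouge from where it was at the start of the episode above 0.02 m).
It also fails if it takes over 51 s, if anything falls off the work surface, if the arm or the gripper's body presses on something with over 40 N, if the wrist force passes 120 N, or if a joint passes its speed limit or range.

ROBOT

A 7-joint arm with a two-finger parallel gripper is mounted at the origin on the work surface. World frame = base frame: x ahead of the robot, y to its left, z up, the work surface at z = 0. Lengths are in m, angles in rad, forces in N, time in s.
With the tool pointing down it reaches from about 0.4 to 0.925 m from the base axis. Payload 5.6 kg.
Tool frame: the origin (TCP) lies at the very end of the fingers, on their centre line; the grasp point (between the pads) lies 19 mm behind it; z points along the fingers, y is the line along which they close (so a half turn about z gives the same grasp; the last joint's range is limited). The gripper opens to 85 mm and grips with 20 to 120 N. Pads are 22 mm wide; open, the fingers measure 114 mm over their backs; the gripper's body (76 mm by 85 mm) begins 54 mm behind the grasp point. The pads swing forward as they close: fully open they stand 13 mm farther back than shut.
Start: joints at [1.26, 0.468, -0.012, 1.603, 0.006, 1.071, -0.056], TCP at [0.172, -0.627, 0.231] pointing down, gripper open.
Joint ranges: [-2.53, 2.53], [-0.31, 2.02], [-1.57, 1.55], [0.28, 2.44], [-1.29, 4.43], [0.15, 1.84], [-2.92, 2.92]. Speed limits (rad/s): [2.57, 2.57, 3.14, 3.14, 3.14, 3.14, 3.14].

INTERFACE

Orientations are given as a unit quaternion [x, y, z, w].
In Python, from rig import * gives the robot as it stands.
- The arm moves only by the tool drive_tool, never from a script. Its argument "targets" is one flat list of numbers, 7 for each row, row after row: the shift along the tool's x, y, z in m, then the turn, a rotation vector about the tool's x, y, z in degrees, then the closure in counts, from 0 (fully open) to 255 (shut). A call has 1 to 8 rows; each row is the pose to reach, as a shift and turn from the pose commanded when the call began, along the tool's axes at that moment; what a row does not reach only later rows make up. A row lasts 1/12 s, in which the tool goes at most 41.7 mm and 7.16 degrees, less where a joint would pass 70% of its speed; a pose out of reach is approached as far as the arm can. A call with a gripper value outside its range is refused whole. The fingers move at their own pace and stop on an object; the grip force is fixed at half the most. Time passes only in rows, so rows that repeat a pose let the fingers close. It gives the time, the measured TCP pose, the force, the opening and the grip force at its end, in the units of the state.
- get_obs(): the state, without advancing time (a new reading comes with each control period).
- get_image(name): name is "side" or "top" or "wrist"; returns the picture (400x640x3 uint8, red, green, blue); there is no depth.
- get_calibration(name): a dict with "fx", "fy", "cx", "cy" (pixels), "extrinsics" (4x4, takes a point from world to camera coordinates); the wrist camera has in their place "T_tool_cam" (4x4, takes a point from camera to tool coordinates, whose origin is the TCP and whose axes are the flange's). Camera axes: x right, y up, looking along -z (the intrinsics and any distortion apply to the point x, -y, -z); pixel columns grow to the right and rows downward; lengths in m; the calibration is good to about 2 mm. A picture is of the moment at which its call begins: read the wrist's pose just before it. get_calibration takes no time and is no camera call.
- job_done(): hands the job in; it is judged then, once.
The state is a dict: "time_s": time; "qpos": joint angles; "dq": joint speeds; "effort": joint torques, N m; "ee_pos": TCP position; "tcp_rot": TCP orientation; "contact_force": force on the tool from outside, world axes, zero at the start; "ft_torque": the same for the moment, N m; "grip_width": finger opening in m; "gripper_force": force on a finger pad.
Only numpy, scipy, OpenCV 4.12 (cv2) and the standard library are available. Lean on these libraries where they do the work, as an engineer would, in place of code of your own. Each camera call takes 0.05 s, during which the arm holds its last target. There are 200 camera calls.

## Working session

There is one attempt and no reset: what is moved stays moved. The work goes in short steps, Python scripts to look and compute and a tool call to move; the robot and the scene stay as the last step left them, time stands still between calls to the robot, and variables do not carry over. Pictures are saved under pics/ and viewed, at most 10 in all, crops included, and the job is handed in when it is done.

Besides the shell and the picture viewer there is one more tool, called after "Request:" by a JSON object that holds its "api" and its "payload". drive_tool: Moves the arm, as the interface text tells. Its arguments: {"type":"object","properties":{"targets":{"type":"array"}},"required":["targets"]}

```bash
mkdir -p pics; python3 - <<'E'
from rig import *
import cv2,numpy as np
o=get_obs();print(o['time_s'],o['ee_pos'],o['tcp_rot'],o['grip_width'])
for n in['side','top','wrist']:
    im=get_image(n);cv2.imwrite(f'pics/{n}0.png',im[...,::-1]);c=get_calibration(n);print(n,{k:(np.round(v,4).tolist() if not isinstance(v,str) else v) for k,v in c.items()})
E
```

```text
0.0 [ 0.17179074 -0.62629647  0.23031794] [ 9.91052760e-01  1.33467686e-01 -1.75404567e-04 -8.78994616e-04] 0.08536963784463335
side {'fx': 390.0317, 'fy': 390.0317, 'cx': 314.0582, 'cy': 194.2178, 'extrinsics': [[-0.8869, -0.4618, 0.0142, 0.4116], [0.2868, -0.5262, 0.8005, -0.3134], [-0.3622, 0.7141, 0.5991, -0.8253], [0.0, 0.0, 0.0, 1.0]]}
top {'fx': 386.5469, 'fy': 386.5469, 'cx': 312.0378, 'cy': 198.7962, 'extrinsics': [[-0.0227, -0.9997, 0.0028, -0.0987], [0.9786, -0.0216, 0.2047, -0.5261], [-0.2046, 0.0074, 0.9788, -0.8733], [0.0, 0.0, 0.0, 1.0]]}
wrist {'fx': 281.4791, 'fy': 281.4791, 'cx': 319.8088, 'cy': 201.1787, 'T_tool_cam': [[0.0, 0.9603, 0.2788, 0.0703], [1.0, -0.0, -0.0001, -0.0001], [-0.0001, 0.2788, -0.9603, -0.1423], [0.0, 0.0, 0.0, 1.0]]}
```

View pics/top0.png

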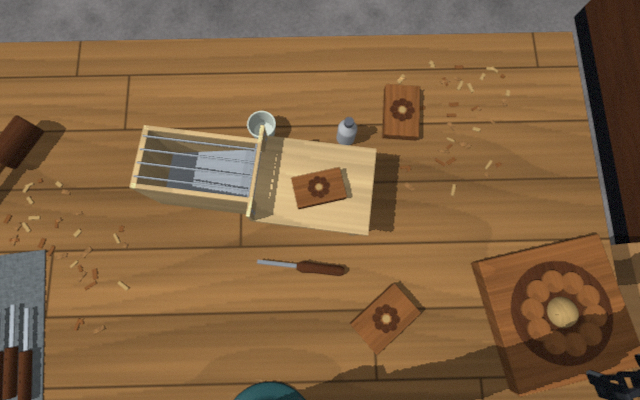

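View pics/side0.png

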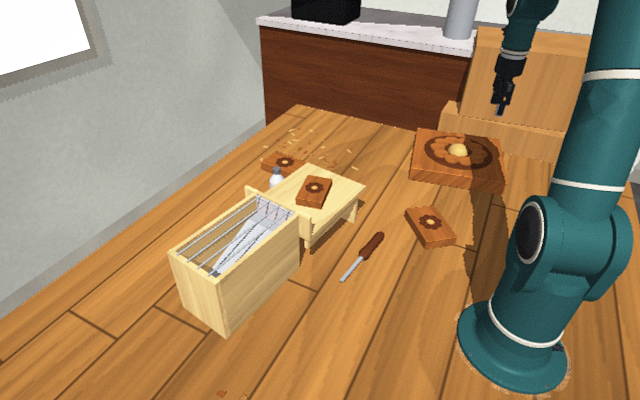

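The top view shows the chute feeding to the image left. The deck's outer edge runs (376,150)-(368,234), the doorway is at x≈262, and the tile on the deck is at (319,187). The glue bottle (347,130) and cup (261,123) stand on the far side of the deck, the gouge (300,266) on the near side.

```bash
cat > h.py <<'E'
import cv2,numpy as np
from rig import *
from scipy.spatial.transform import Rotation as R
def ray(n,uv,z,pose=None):
    c=get_calibration(n);uv=np.atleast_2d(np.float64(uv))
    d=np.c_[(uv[:,0]-c['cx'])/c['fx'],-(uv[:,1]-c['cy'])/c['fy'],-np.ones(len(uv))]
    if n=='wrist':
        T=np.eye(4);T[:3,:3]=R.from_quat(pose['tcp_rot']).as_matrix();T[:3,3]=pose['ee_pos'];T=T@np.array(c['T_tool_cam'])
    else: T=np.linalg.inv(np.array(c['extrinsics']))
    d=d@T[:3,:3].T;o=T[:3,3]
    return o+d*((z-o[2])/d[:,2])[:,None]
def proj(n,p):
    c=get_calibration(n);E=np.array(c['extrinsics']);q=np.atleast_2d(p)@E[:3,:3].T+E[:3,3]
    return np.c_[c['cx']+c['fx']*q[:,0]/-q[:,2],c['cy']-c['fy']*q[:,1]/-q[:,2]]
E
python3 - <<'E'
from h import *
im=cv2.imread('pics/top0.png')
hsv=cv2.cvtColor(im,cv2.COLOR_BGR2HSV)
print([hsv[r,c].tolist() for r,c in[(170,350),(220,330),(205,325),(180,335),(187,319),(187,390),(140,350),(245,330)]])
x0,y0=240,110
cr=cv2.resize(im[110:250,240:400],None,fx=5,fy=4.25 and 4.28,interpolation=cv2.INTER_CUBIC);cv2.imwrite('pics/c.png',cv2.resize(im[110:250,235:395],(800,600) if 0 else (680,595),interpolation=cv2.INTER_CUBIC))
E
```

```text
[[19, 97, 200], [19, 95, 215], [18, 98, 217], [14, 161, 130], [18, 115, 186], [15, 139, 79], [126, 14, 91], [14, 138, 107]]
```

View pics/c.png

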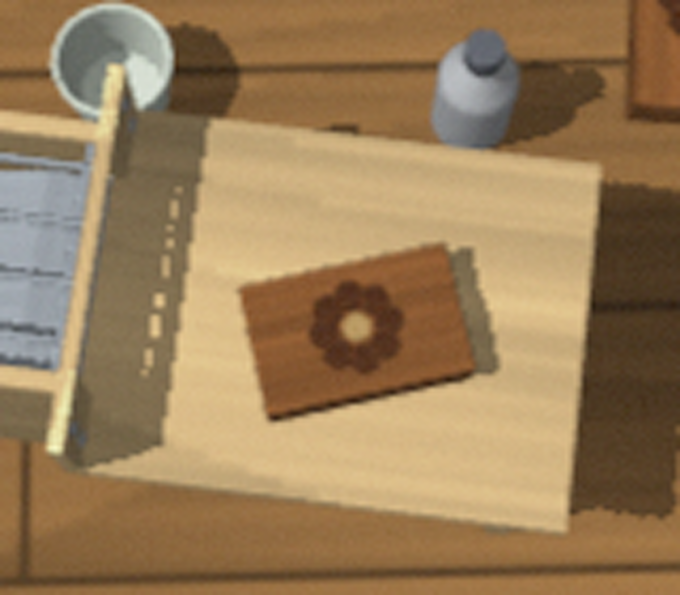

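The crop (4.25x, offset 235,110) shows the deck's outer corners at (602,162) and (568,531). Its long edges run to (160,112) and (85,473). The tile's top corners are (241,287), (443,243), (473,372) and (269,413).

```bash
python3 - <<'E'
from h import *
U=lambda p:np.float64(p)/4.25+[235,110]
D=ray('top',U([(602,162),(568,531),(160,112),(85,473)]),.12)
T=ray('top',U([(241,287),(443,243),(473,372),(269,413)]),.144)
r=ray('top',U([(356,327)]),.144)
print('deck',D.round(4));print('w',np.linalg.norm(D[0]-D[1]))
fx=(D[2]-D[0])/np.linalg.norm(D[2]-D[0])+(D[3]-D[1])/np.linalg.norm(D[3]-D[1]);fx=fx[:2]/np.linalg.norm(fx[:2])
e=(D[1]-D[0])[:2];print('yaw',np.degrees(np.arctan2(fx[1],fx[0])),'edge+90',np.degrees(np.arctan2(e[1],e[0]))+90)
y=np.array([-fx[1],fx[0]]);df=((D[0]+D[1])/2)[:2];sill=df+.26*fx
print('front',df,'sill',sill)
c=T.mean(0)[:2];S=lambda p:np.array([(p-sill)@fx,(p-sill)@y])
print('tile',c,r,S(c),S(r[0,:2]),[S(t[:2]).round(4).tolist() for t in T])
print(np.linalg.norm(T[0]-T[1]),np.linalg.norm(T[1]-T[2]))
o=get_obs();print(o['time_s'],o['ee_pos'],R.from_quat(o['tcp_rot']).as_matrix().round(3))
E
```

```text
deck [[ 0.6254 -0.2607  0.12  ]
 [ 0.4266 -0.2318  0.12  ]
 [ 0.6591 -0.0225  0.12  ]
 [ 0.4623  0.0166  0.12  ]]
w 0.20083944019514968
yaw 81.89667321211121 edge+90 261.74745356687714
front [ 0.52602544 -0.24625928] sill [0.56267471 0.01114475]
tile [ 0.53047707 -0.12536935] [[ 0.53110057 -0.12503894  0.144     ]] [-0.13968961  0.0126333 ] [-0.13927461  0.01206261] [[-0.078, -0.0019], [-0.1789, -0.0378], [-0.2012, 0.0284], [-0.1006, 0.0618]]
0.10704272263527416 0.06980894155475226
0.15 [ 0.17181953 -0.62642768  0.23052904] [[ 0.964  0.265 -0.001]
 [ 0.265 -0.964  0.001]
 [-0.    -0.001 -1.   ]]
```

```bash
cat >> h.py <<'E'
yaw=np.radians(81.9);F=np.array([np.cos(yaw),np.sin(yaw),0]);L=np.array([-F[1],F[0],0]);Z=np.array([0,0,1.])
sill=np.array([.5627,.0111,.12])
def go(x,y,z,tilt=30):
    "print shift and turn (tool axes) to sill-frame position with tilt deg"
    o=get_obs();M=R.from_quat(o['tcp_rot']).as_matrix();t=np.radians(tilt)
    tx=np.cos(t)*F+np.sin(t)*Z; tz=np.sin(t)*F-np.cos(t)*Z; G=np.c_[tx,np.cross(tz,tx),tz]
    d=sill+x*F+y*L+z*Z-o['ee_pos']
    p=o['ee_pos']-sill
    print('t',o['time_s'],'now',np.round([p@F,p@L,p[2]],4),'tiltz',M[:,2].round(3),'w',round(o['grip_width'],4),'f',np.round(o['contact_force'],1))
    print('shift',(M.T@d).round(4),'turn',np.degrees(R.from_matrix(M.T@G).as_rotvec()).round(2))
E
python3 -c "
from h import *
go(-.245,.012,.09)
go(-.245,.012,.09,0)"
```

```text
t 0.15 now [-0.6862  0.2972  0.1105] tiltz [-0.001  0.001 -1.   ] w 0.0855 f [ 0.2 -0.2 -0.2]
shift [ 0.4372 -0.2913  0.0209] turn [ 17.33  26.48 -64.98]
t 0.15 now [-0.6862  0.2972  0.1105] tiltz [-0.001  0.001 -1.   ] w 0.0855 f [ 0.2 -0.2 -0.2]
shift [ 0.4372 -0.2913  0.0209] turn [-8.000e-02 -4.000e-02 -6.656e+01]
```

Request:
{"api": "drive_tool", "payload": {"targets": [0.055, -0.036, 0.0, 0, 0, -7, 115, 0.11, -0.073, 0.0, 0, 0, -14, 115, 0.165, -0.11, 0.005, 0, 0, -21, 115, 0.22, -0.146, 0.005, 0, 0, -28, 115, 0.275, -0.182, 0.01, 0, 0, -35, 115, 0.33, -0.218, 0.01, 0, 0, -42, 115, 0.385, -0.255, 0.015, 0, 0, -49, 115, 0.437, -0.291, 0.02, 0, 0, -56, 115]}}

```text
time_s: 0.82
ee_pos: [0.3919, -0.3742, 0.2215]
tcp_rot: [0.811, 0.585, -0.0, 0.0]
contact_force: [1.3, -1.0, 0.2]
grip_width: 0.0464
gripper_force: 0.0
```

```bash
python3 -c "
from h import *
go(-.245,.012,.09);print(get_obs()['qpos'])"
```

```text
t 0.8167 now [-0.4055  0.1148  0.1015] tiltz [ 0. -0. -1.] w 0.0464 f [ 1.3 -1.   0.2]
shift [0.1762 0.0727 0.0115] turn [ 2.69 29.94 -9.99]
[ 0.97434838  0.32330767 -0.33149017  1.86178251  0.12548135  0.97632032
  0.26855699]
```

Request:
{"api": "drive_tool", "payload": {"targets": [0.035, 0.015, 0.0, 0.5, 6, -2, 115, 0.07, 0.03, 0.0, 1, 12, -4, 115, 0.105, 0.045, 0.005, 1.5, 18, -6, 115, 0.14, 0.06, 0.005, 2, 24, -8, 115, 0.176, 0.073, 0.01, 2.7, 30, -10, 115, 0.176, 0.073, 0.01, 2.7, 30, -10, 115, 0.176, 0.073, 0.01, 2.7, 30, -10, 115, 0.176, 0.073, 0.01, 2.7, 30, -10, 115]}}

```text
time_s: 1.48
ee_pos: [0.5159, -0.2331, 0.211]
tcp_rot: [0.732, 0.631, 0.196, -0.17]
contact_force: [-0.8, -0.8, -0.1]
grip_width: 0.0467
gripper_force: 0.0
```

```bash
python3 - <<'E'
from h import *
go(-.245,.012,.006);print(get_obs()['qpos'])
o=get_obs();im=get_image('wrist');cv2.imwrite('pics/w1.png',im[...,::-1])
E
```

```text
t 1.4833 now [-0.2484  0.012   0.091 ] tiltz [ 0.073  0.495 -0.866] w 0.0467 f [-0.8 -0.8 -0.1]
shift [-0.0396  0.      0.0753] turn [ 0.12 -0.02 -0.35]
[ 0.99080344  0.5614266  -0.51871444  1.68680366 -0.23829884  1.16392709
  0.48349615]
```

View pics/w1.png

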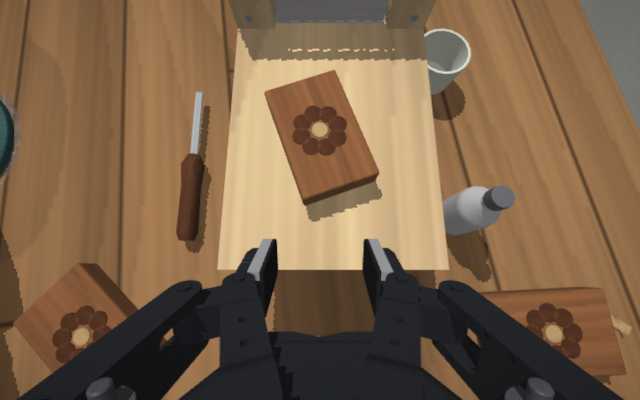

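The wrist view shows the fingers behind the tile's tail, which runs (303,203)-(378,177). The doorway is ahead between (274,27) and (387,27), and the path is clear. I'll descend now.

```bash
python3 - <<'E'
from h import *
o=get_obs()
for z,p in((.12,[(274,27),(387,27),(218,269),(449,270)]),(.144,[(303,203),(378,177),(265,92),(335,71)])):
    P=ray('wrist',p,z,o)-sill
    print(np.c_[P@F,P@L].round(4).tolist())
E
```

```text
[[-0.0035, 0.0602], [-0.0044, -0.0616], [-0.2571, 0.1005], [-0.2592, -0.0989]]
[[-0.2047, 0.026], [-0.1825, -0.0371], [-0.1001, 0.0616], [-0.0783, -0.0029]]
```

Request:
{"api": "drive_tool", "payload": {"targets": [-0.012, 0, 0.022, 0, 0, 0, 115, -0.024, 0, 0.045, 0, 0, 0, 115, -0.04, 0, 0.075, 0, 0, 0, 115, -0.04, 0, 0.075, 0, 0, 0, 115, -0.04, 0, 0.075, 0, 0, 0, 115]}}

```text
time_s: 1.95
ee_pos: [0.5159, -0.2301, 0.1265]
tcp_rot: [0.732, 0.63, 0.196, -0.17]
contact_force: [0.6, 0.1, 0.4]
grip_width: 0.0472
gripper_force: 0.0
```

```bash
python3 -c "
from h import *
go(-.13,.010,.006);go(-.0,.0,.006)"
```

```text
t 1.95 now [-0.2453  0.0123  0.0065] tiltz [ 0.072  0.496 -0.866] w 0.0472 f [0.6 0.1 0.4]
shift [0.0996 0.0016 0.0582] turn [ 0.09 -0.06 -0.38]
t 1.95 now [-0.2453  0.0123  0.0065] tiltz [ 0.072  0.496 -0.866] w 0.0472 f [0.6 0.1 0.4]
shift [0.2121 0.0107 0.1234] turn [ 0.09 -0.06 -0.38]
```

Request:
{"api": "drive_tool", "payload": {"targets": [0.0095, 0, 0.0055, 0, 0, 0, 115, 0.019, 0, 0.011, 0, 0, 0, 115, 0.028, 0, 0.0163, 0, 0, 0, 115, 0.0375, 0, 0.0217, 0, 0, 0, 115, 0.047, 0, 0.027, 0, 0, 0, 115, 0.0565, 0, 0.0325, 0, 0, 0, 115, 0.066, 0, 0.038, 0, 0, 0, 115, 0.0745, 0, 0.043, 0, 0, 0, 115]}}

```text
time_s: 2.62
ee_pos: [0.5298, -0.1434, 0.1269]
tcp_rot: [0.731, 0.631, 0.196, -0.169]
contact_force: [-0.7, -1.5, 1.5]
grip_width: 0.0473
gripper_force: 1.2
```

```bash
python3 - <<'E'
from h import *
go(-.13,.006,.006)
im=get_image('wrist');cv2.imwrite('pics/w2.png',im[...,::-1])
E
```

```text
t 2.6167 now [-0.1576  0.0108  0.0069] tiltz [ 0.073  0.495 -0.866] w 0.0473 f [-0.7 -1.5  1.5]
shift [0.0235 0.0047 0.0146] turn [ 0.17 -0.05 -0.25]
```

View pics/w2.png

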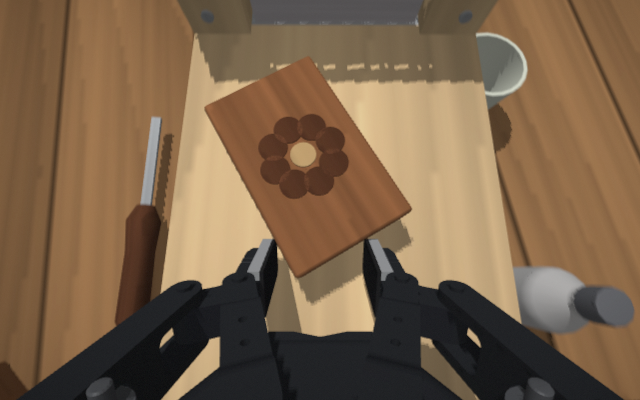

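The tail corner (298,277) has slipped into the gap between the fingers, and the tile has turned further; its nose-left corner is at (205,107). I'll back off, close the fingers and straighten it by nudging the nose sideways from its left flank.

```bash
python3 - <<'E'
from h import *
o=get_obs()
P=ray('wrist',[(205,107),(310,57),(411,209),(298,277)],.144,o)-sill
Q=np.c_[P@F,P@L];print(Q.round(4).tolist(),Q.mean(0))
d=Q[0]-Q[3];e=Q[1]-Q[2];print(np.degrees(np.arctan2(d[1],d[0])),np.degrees(np.arctan2(e[1],e[0])))
go(-.2,.01,.06)
E
```

```text
[[-0.0751, 0.0766], [-0.0419, 0.0174], [-0.1345, -0.0352], [-0.1682, 0.0225]] [-0.10492073  0.02032944]
30.212713987545836 29.588368696732164
t 2.6667 now [-0.1549  0.0114  0.0071] tiltz [ 0.071  0.497 -0.865] w 0.0471 f [ 0.3  1.4 -0.7]
shift [-0.0124  0.0015 -0.0684] turn [ 0.04 -0.17 -0.13]
```

Request:
{"api": "drive_tool", "payload": {"targets": [-0.015, 0, -0.02, 0, 0, 0, 115, -0.001, 0, -0.058, 0, 0, 0, 115, 0.019, -0.025, -0.046, 0, 0, 0, 255, 0.04, -0.05, -0.034, 0, 0, 0, 255, 0.06, -0.075, -0.023, 0, 0, 0, 255, 0.081, -0.094, -0.011, 0, 0, 0, 255, 0.081, -0.094, -0.011, 0, 0, 0, 255, 0.081, -0.094, -0.011, 0, 0, 0, 255]}}

```text
time_s: 3.33
ee_pos: [0.4447, -0.0651, 0.1768]
tcp_rot: [0.73, 0.632, 0.196, -0.17]
contact_force: [0.2, -0.5, 0.3]
grip_width: 0.0002
gripper_force: 0.0
```

```bash
python3 - <<'E'
from h import *
go(-.09,.105,.01)
im=get_image('wrist');cv2.imwrite('pics/w3.png',im[...,::-1])
E
```

```text
t 3.3333 now [-0.0921  0.1061  0.0568] tiltz [ 0.071  0.496 -0.865] w 0.0002 f [ 0.2 -0.5  0.3]
shift [-0.0216  0.0011  0.0415] turn [ 0.02 -0.07 -0.18]
```

View pics/w3.png

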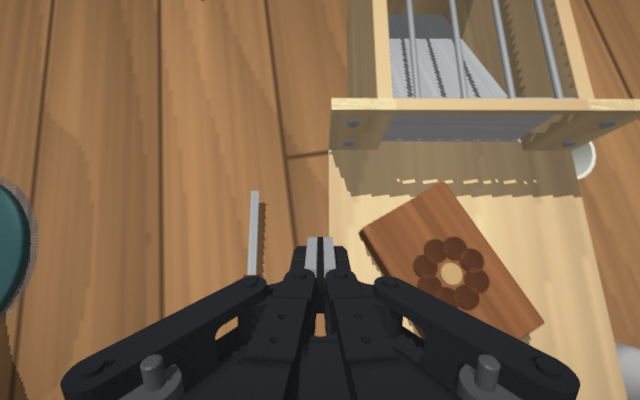

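The closed fingers (320,245) now hang just left of the tile's nose corner (361,234), clear of it. I'll lower them and nudge to the right.

Request:
{"api": "drive_tool", "payload": {"targets": [-0.011, 0, 0.02, 0, 0, 0, 255, -0.0215, 0.001, 0.041, 0, 0, 0, 255, -0.0215, 0.011, 0.041, 0, 0, 0, 255, -0.0215, 0.02, 0.041, 0, 0, 0, 255, -0.0215, 0.028, 0.041, 0, 0, 0, 255, -0.0215, 0.036, 0.041, 0, 0, 0, 255, -0.0215, 0.044, 0.041, 0, 0, 0, 255, -0.0215, 0.049, 0.041, 0, 0, 0, 255]}}

```text
time_s: 4.05
ee_pos: [0.4963, -0.0721, 0.1313]
tcp_rot: [0.731, 0.631, 0.197, -0.169]
contact_force: [-1.5, 0.6, 0.9]
grip_width: 0.0001
gripper_force: 0.9
```

```bash
python3 - <<'E'
from h import *
go(-.09,.05,.01)
im=get_image('top')[...,::-1];cv2.imwrite('pics/t4.png',cv2.resize(im[110:250,235:395],(680,595),interpolation=cv2.INTER_CUBIC))
E
```

```text
t 4.05 now [-0.0918  0.054   0.0113] tiltz [ 0.074  0.496 -0.865] w 0.0001 f [-1.5  0.6  0.9]
shift [0.0009 0.004  0.002 ] turn [ 0.21 -0.07 -0.23]
```

View pics/t4.png

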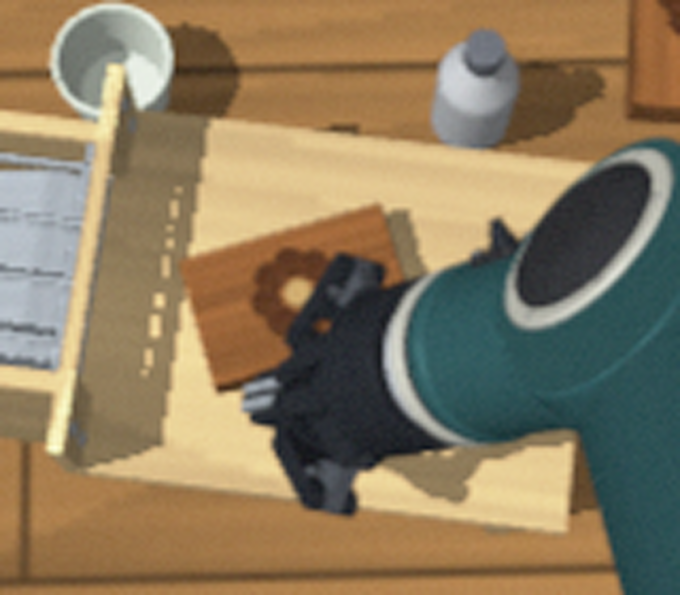

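The tile is turning back; its corners are at (181,262), (380,206) and (218,388) in the crop.

```bash
python3 - <<'E'
from h import *
P=ray('top',np.float64([(181,262),(380,206),(218,385)])/4.25+[235,110],.144)-sill
Q=np.c_[P@F,P@L];d=Q[0]-Q[1];print(Q.round(4),np.degrees(np.arctan2(d[1],d[0])),(Q[1]+Q[2])/2)
E
```

```text
[[-0.0455 -0.0114]
 [-0.1442 -0.0537]
 [-0.073   0.0506]] 23.196148106444845 [-0.10861206 -0.00156737]
```

Request:
{"api": "drive_tool", "payload": {"targets": [0, -0.016, 0, 0, 0, 0, 255, 0.019, -0.016, 0.011, 0, 0, 0, 255, 0.019, -0.008, 0.011, 0, 0, 0, 255, 0.019, 0, 0.011, 0, 0, 0, 255, 0.019, 0.007, 0.011, 0, 0, 0, 255, 0.019, 0.013, 0.011, 0, 0, 0, 255, 0.019, 0.018, 0.011, 0, 0, 0, 255, 0.019, 0.018, 0.011, 0, 0, 0, 255]}}

```text
time_s: 4.77
ee_pos: [0.5172, -0.0535, 0.1305]
tcp_rot: [0.731, 0.631, 0.197, -0.169]
contact_force: [-0.6, 0.3, 0.8]
grip_width: -0.0002
gripper_force: 0.0
```

Request:
{"api": "drive_tool", "payload": {"targets": [0, -0.025, -0.015, 0, 0, 0, 255, 0, -0.04, -0.04, 0, 0, 0, 255, -0.03, -0.04, -0.06, 0, 0, 0, 255, -0.06, -0.04, -0.08, 0, 0, 0, 255, -0.09, -0.02, -0.1, 0, 0, 0, 220, -0.1, 0.01, -0.1, 0, 0, 0, 190, -0.115, 0.02, -0.1, 0, 0, 0, 190, -0.115, 0.02, -0.1, 0, 0, 0, 190]}}

```text
time_s: 5.43
ee_pos: [0.515, -0.2078, 0.1579]
tcp_rot: [0.733, 0.629, 0.197, -0.168]
contact_force: [-0.7, 0.5, -0.2]
grip_width: 0.0214
gripper_force: 0.0
```

```bash
python3 - <<'E'
from h import *
go(-.2,.01,.01)
im=get_image('wrist')[...,::-1];cv2.imwrite('pics/w5.png',im)
E
```

```text
t 5.4333 now [-0.2235  0.0164  0.0379] tiltz [ 0.076  0.494 -0.866] w 0.0214 f [-0.7  0.5 -0.2]
shift [0.0064 0.0061 0.0359] turn [ 0.34 -0.   -0.49]
```

View pics/w5.png

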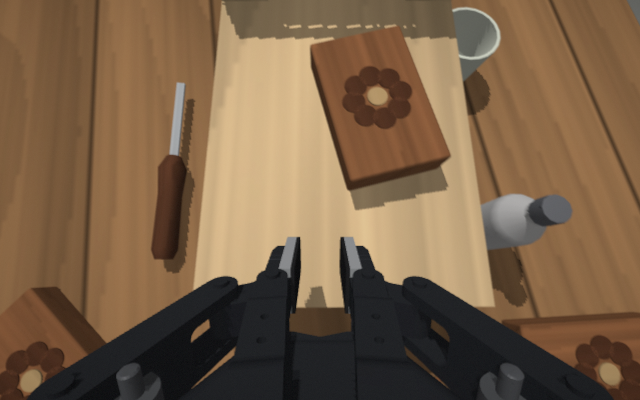

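The tile now lies right of the middle and is straighter, with top corners at (312,46), (399,27), (449,156) and (348,187).

```bash
python3 - <<'E'
from h import *
o=get_obs()
P=ray('wrist',[(312,46),(399,27),(449,156),(348,187)],.144,o)-sill
Q=np.c_[P@F,P@L];print(Q.round(4).tolist(),Q.mean(0))
for d in(Q[0]-Q[3],Q[1]-Q[2]):print(np.degrees(np.arctan2(d[1],d[0])))
E
```

```text
[[-0.0717, 0.023], [-0.0554, -0.042], [-0.1589, -0.0671], [-0.1797, 0.0001]] [-0.11641394 -0.02152203]
11.97773863369606
13.61291974852462
```

Request:
{"api": "drive_tool", "payload": {"targets": [0, 0.04, 0, 0, 0, 0, 255, 0, 0.08, 0, 0, 0, 0, 255, 0, 0.121, 0, 0, 0, 0, 255, 0.018, 0.121, 0.027, 0, 0, 0, 255, 0.036, 0.121, 0.053, 0, 0, 0, 255, 0.036, 0.109, 0.053, 0, 0, 0, 255, 0.036, 0.1, 0.053, 0, 0, 0, 255, 0.036, 0.092, 0.053, 0, 0, 0, 255]}}

```text
time_s: 6.15
ee_pos: [0.6118, -0.1598, 0.1316]
tcp_rot: [0.731, 0.631, 0.196, -0.17]
contact_force: [0.1, -0.6, 0.2]
grip_width: -0.0
gripper_force: 0.3
```

Request:
{"api": "drive_tool", "payload": {"targets": [0, -0.008, 0, 0, 0, 0, 255, 0, -0.016, 0, 0, 0, 0, 255, 0, -0.016, 0, 0, 0, 0, 255, 0, 0.015, 0, 0, 0, 0, 255, -0.035, 0.015, -0.035, 0, 0, 0, 255, -0.065, 0, -0.07, 0, 0, 0, 190, -0.065, -0.035, -0.07, 0, 0, 0, 190, -0.065, -0.06, -0.07, 0, 0, 0, 190]}}

```text
time_s: 6.82
ee_pos: [0.5382, -0.2482, 0.1598]
tcp_rot: [0.734, 0.629, 0.196, -0.167]
contact_force: [-0.3, -0.6, -0.5]
grip_width: 0.0219
gripper_force: 0.0
```

```bash
python3 - <<'E'
from h import *
go(-.2,-.01,.01)
im=get_image('wrist')[...,::-1];cv2.imwrite('pics/w6.png',im)
E
```

```text
t 6.8167 now [-0.2602 -0.0123  0.0398] tiltz [ 0.077  0.492 -0.867] w 0.0219 f [-0.3 -0.6 -0.5]
shift [ 0.0373 -0.0031  0.0558] turn [ 0.42  0.15 -0.64]
```

View pics/w6.png

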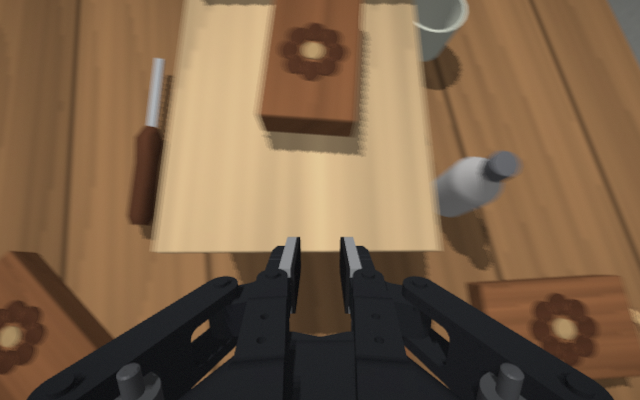

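The tile is now nearly straight; its tail's top edge runs (264,117)-(354,124).

```bash
python3 - <<'E'
from h import *
o=get_obs()
P=ray('wrist',[(264,117),(354,124),(313,50)],.144,o)-sill
Q=np.c_[P@F,P@L];print(Q.round(4).tolist());d=Q[0]-Q[1];print(np.linalg.norm(d),np.degrees(np.arctan2(d[1],d[0]))-90)
go(-.2,float(Q[2,1]),.008)
E
```

```text
[[-0.1657, 0.0305], [-0.1719, -0.031], [-0.1117, -0.0035]]
0.06181754419090235 -5.754373693120982
t 6.8667 now [-0.2582 -0.0073  0.0391] tiltz [ 0.071  0.494 -0.866] w 0.0217 f [-5.3  0.8 -1.1]
shift [ 0.0349 -0.0043  0.056 ] turn [ 0.06  0.04 -0.72]
```

Request:
{"api": "drive_tool", "payload": {"targets": [0.017, -0.004, 0.028, 0, 0, -0.7, 157, 0.035, -0.004, 0.056, 0, 0, -0.7, 157, 0.035, -0.004, 0.056, 0, 0, -0.7, 157, 0.0437, -0.004, 0.061, 0, 0, -0.7, 157, 0.0523, -0.004, 0.066, 0, 0, -0.7, 157, 0.061, -0.004, 0.071, 0, 0, -0.7, 157, 0.0696, -0.004, 0.076, 0, 0, -0.7, 157, 0.0783, -0.004, 0.081, 0, 0, -0.7, 157]}}

```text
time_s: 7.53
ee_pos: [0.5526, -0.1336, 0.129]
tcp_rot: [0.727, 0.635, 0.197, -0.168]
contact_force: [1.1, -0.8, 0.8]
grip_width: 0.0327
gripper_force: 0.7
```

```bash
python3 - <<'E'
from h import *
go(-.07,-.003,.008)
im=get_image('wrist')[...,::-1];cv2.imwrite('pics/w7.png',im)
E
```

```text
t 7.5333 now [-0.1447 -0.0104  0.009 ] tiltz [ 0.074  0.495 -0.866] w 0.0327 f [ 1.1 -0.8  0.8]
shift [ 0.0642 -0.0071  0.0383] turn [ 0.2  -0.04  0.41]
```

View pics/w7.png

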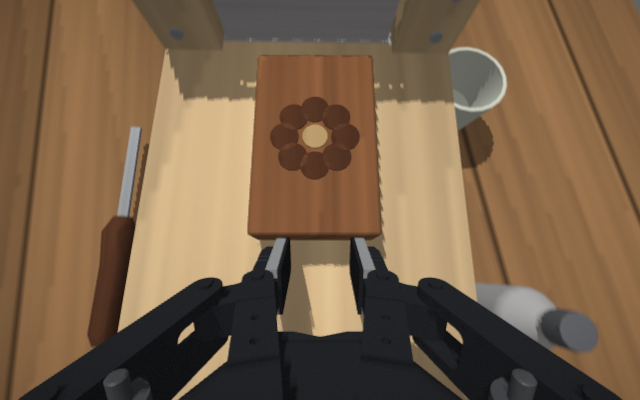

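The tile now sits square against both fingers and centred before the doorway (its nose at (258-372,57), the door between x≈222 and x≈393). I'll push straight on.

Request:
{"api": "drive_tool", "payload": {"targets": [0.0087, 0, 0.005, 0, 0, 0, 157, 0.0173, 0, 0.01, 0, 0, 0, 157, 0.026, 0, 0.015, 0, 0, 0, 157, 0.0346, 0, 0.02, 0, 0, 0, 157, 0.0433, 0, 0.025, 0, 0, 0, 157, 0.052, 0, 0.03, 0, 0, 0, 157, 0.0606, 0, 0.035, 0, 0, 0, 157, 0.0693, 0, 0.04, 0, 0, 0, 157]}}

```text
time_s: 8.25
ee_pos: [0.5632, -0.0537, 0.1289]
tcp_rot: [0.727, 0.635, 0.197, -0.168]
contact_force: [0.4, -2.4, 1.7]
grip_width: 0.0325
gripper_force: 1.0
```

```bash
python3 - <<'E'
from h import *
go(0,-.005,.008)
im=get_image('wrist')[...,::-1];cv2.imwrite('pics/w8.png',im)
h=cv2.cvtColor(im,cv2.COLOR_BGR2HSV);m=((h[...,0]<16)&(h[...,1]>150)&(h[...,2]>60)).astype('u1');m[:, :200]=0;m[:,440:]=0;m[300:]=0
n,l,s,c=cv2.connectedComponentsWithStats(m);i=1+s[1:,4].argmax();print(s[i],c[i])
E
```

```text
t 8.25 now [-0.0641 -0.0097  0.0089] tiltz [ 0.073  0.496 -0.865] w 0.0325 f [ 0.4 -2.4  1.7]
shift [ 0.0551 -0.0043  0.0329] turn [ 0.15 -0.08  0.42]
[311 176   1   2   2] [311.  176.5]
```

Request:
{"api": "drive_tool", "payload": {"targets": [0.0087, 0, 0.005, 0, 2, 0, 157, 0.0173, 0, 0.01, 0, 4, 0, 157, 0.026, -0.001, 0.015, 0, 6, 0, 157, 0.0346, -0.002, 0.02, 0, 8, 0, 157, 0.0433, -0.003, 0.025, 0, 8, 0, 157, 0.052, -0.003, 0.03, 0, 8, 0, 157, 0.0565, -0.003, 0.0325, 0, 8, 0, 157, 0.0565, -0.003, 0.0325, 0, 8, 0, 157]}}

```text
time_s: 8.97
ee_pos: [0.5687, 0.0129, 0.1295]
tcp_rot: [0.711, 0.623, 0.248, -0.213]
contact_force: [-0.7, 1.0, 0.3]
grip_width: 0.0328
gripper_force: 0.0
```

```bash
python3 - <<'E'
from h import *
go(0,-.005,.008,38)
for n in('top','side'):
    im=get_image(n)[...,::-1];cv2.imwrite(f'pics/{n}9.png',im)
    h=cv2.cvtColor(im,cv2.COLOR_BGR2HSV)
    b=cv2.imread(f'pics/{n}0.png');df=cv2.absdiff(im,b).max(2)>40
    m=((h[...,0]<16)&(h[...,1]>120)&df).astype('u1')
    k,l,s,c=cv2.connectedComponentsWithStats(m);j=1+s[1:,4].argsort()[::-1][:4];print(n,s[j].tolist(),c[j].round().tolist())
    for q in((.065,0,.024),(.18,0,-.06)):print(q,proj(n,sill+q[0]*F+q[1]*L+q[2]*Z).round())
E
```

```text
t 8.9667 now [ 0.0026 -0.0057  0.0095] tiltz [ 0.087  0.612 -0.786] w 0.0328 f [-0.7  1.   0.3]
shift [-0.003  -0.0007 -0.0004] turn [-0.03 -0.15  0.59]
top [[544, 306, 96, 79, 4110], [522, 271, 75, 54, 1591], [507, 243, 98, 52, 1461], [198, 172, 35, 15, 367]] [[595.0, 343.0], [553.0, 292.0], [560.0, 260.0], [215.0, 179.0]]
(0.065, 0, 0.024) [[227. 171.]]
(0.18, 0, -0.06) [[187. 175.]]
side [[319, 132, 188, 114, 5926], [490, 48, 27, 66, 666], [586, 52, 23, 51, 345], [584, 264, 43, 38, 311]] [[448.0, 173.0], [503.0, 80.0], [595.0, 71.0], [604.0, 286.0]]
(0.065, 0, 0.024) [[258. 227.]]
(0.18, 0, -0.06) [[226. 283.]]
```

Request:
{"api": "drive_tool", "payload": {"targets": [0, 0, 0, 0, 0, 0, 157, 0, 0, 0, 0, 0, 0, 157, 0, 0, 0, 0, 0, 0, 157, 0, 0, 0, 0, 0, 0, 157]}}

```text
time_s: 9.4
ee_pos: [0.569, 0.0099, 0.129]
tcp_rot: [0.712, 0.622, 0.248, -0.212]
contact_force: [0.0, 0.1, 0.4]
grip_width: 0.033
gripper_force: 0.0
```

```bash
cat > chk.py <<'E'
from h import *
n='top';im=get_image(n)[...,::-1];cv2.imwrite('pics/topx.png',im);h=cv2.cvtColor(im,cv2.COLOR_BGR2HSV)
df=cv2.absdiff(im,cv2.imread('pics/top0.png')).max(2)>35
m=((h[...,0]<16)&(h[...,1]>110)&df).astype('u1');m[:,262:]=0;m[:120]=0;m[220:]=0;m[:,:130]=0
y,x=np.nonzero(m);print(len(x),np.percentile(x,[2,50,98]),np.percentile(y,[2,50,98]))
for q in(.05,.1,.12,.15,.18,.21,.24):print(q,proj(n,sill+q*F+Z*(.027-max(0,q-.035)*.488)).round())
go(-.15,0,.05,30)
E
python3 chk.py
```

```text
812 [168. 187. 204.] [159. 173. 187.]
0.05 [[234. 172.]]
0.1 [[214. 173.]]
0.12 [[207. 173.]]
0.15 [[196. 173.]]
0.18 [[185. 173.]]
0.21 [[175. 173.]]
0.24 [[165. 174.]]
t 9.45 now [-0.0003 -0.0065  0.009 ] tiltz [ 0.089  0.61  -0.787] w 0.0328 f [-0.1 -0.3 -0. ]
shift [-0.0926 -0.0069 -0.1246] turn [ 0.14 -8.07  0.41]
```

The tile has run down to about 178 mm past the sill. I'll withdraw straight back, then lift away.

Request:
{"api": "drive_tool", "payload": {"targets": [-0.02, 0, -0.0155, 0, 0, 0, 157, -0.04, 0, -0.031, 0, 0, 0, 157, -0.063, 0, -0.05, 0, 0, 0, 157, -0.087, 0, -0.068, 0, 0, 0, 157, -0.087, 0, -0.12, 0, 0, 0, 157, -0.087, 0, -0.14, 0, 0, 0, 157, -0.087, 0, -0.14, 0, 0, 0, 157, -0.087, 0, -0.14, 0, 0, 0, 157]}}

```text
time_s: 10.12
ee_pos: [0.5482, -0.1449, 0.1865]
tcp_rot: [0.713, 0.622, 0.248, -0.211]
contact_force: [-0.5, 0.3, -0.2]
grip_width: 0.0331
gripper_force: 0.0
```

Request:
{"api": "drive_tool", "payload": {"targets": [0, 0, 0, 0, 0, 0, 157, 0, 0, 0, 0, 0, 0, 157, 0, 0, 0, 0, 0, 0, 157, 0, 0, 0, 0, 0, 0, 157, 0, 0, 0, 0, 0, 0, 157, 0, 0, 0, 0, 0, 0, 157, 0, 0, 0, 0, 0, 0, 157, 0, 0, 0, 0, 0, 0, 157]}}

```text
time_s: 10.78
ee_pos: [0.5476, -0.143, 0.1855]
tcp_rot: [0.712, 0.622, 0.248, -0.212]
contact_force: [0.8, -0.2, -0.6]
grip_width: 0.0329
gripper_force: 0.0
```

```bash
python3 chk.py; python3 - <<'E'
from h import *
# flap & bystander check: pixel difference vs start around glue, cup, gouge, doorway
a=cv2.imread('pics/top0.png');b=cv2.imread('pics/topx.png');d=cv2.absdiff(a,b).max(2)>40
for k,(x0,y0,x1,y1) in dict(glue=(336,115,360,144),cup=(245,108,278,138),gouge=(255,255,350,278),door=(246,150,262,200)).items():print(k,d[y0:y1,x0:x1].mean().round(3))
E
```

```text
810 [168. 187. 204.] [159. 173. 187.]
0.05 [[234. 172.]]
0.1 [[214. 173.]]
0.12 [[207. 173.]]
0.15 [[196. 173.]]
0.18 [[185. 173.]]
0.21 [[175. 173.]]
0.24 [[165. 174.]]
t 10.8333 now [-0.1548 -0.0068  0.0655] tiltz [ 0.088  0.61  -0.787] w 0.0328 f [-0.6 -0.7 -0.2]
shift [-0.0057 -0.0069  0.0151] turn [ 0.12 -8.08  0.43]
glue 0.056
cup 0.0
gouge 0.001
door 0.0
```

```bash
python3 -c "
from rig import *
print(job_done())"
```

```text
the job is handed in; nothing more can be done
None
```

The job is handed in: the tile was only slid, never lifted, and lies still about 178 mm past the sill. The flap area looks the same as at the start, the fingers are withdrawn, and the glue bottle, cup and gouge do not appear to have moved; the hand-in returned no verdict.

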